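# Ease the decorating wheel back one notch

### The job

The decorating wheel has clicked on one notch too far. With a fingertip, tip its red pawl up and over so that it rests leaning outward, gently push the wheel backward (clockwise seen from above) by one notch by one of its upright posts, so that the yellow-marked notch comes under the pawl, then tip the pawl down again so that it drops fully into that notch. Take hold of nothing, and leave the dish on the wheel and the things round about where they are.

Things in the scene. Friction and masses are not known exactly. Their poses are not given: they have to be found in the camera images.
- stand: Fixed stand of the decorating wheel. Origin on the table top, on the wheel's upright axis; z up. The pawl stands on its -y side: seen from the axis the pawl lies along the stand's -y axis. It carries a wooden wheel 240 mm across whose flat top is 45 mm above the table.
- notch (a point): Middle of the yellow-marked notch, on the wheel's top 45 mm above the table, 108 mm from the axis; turns with the wheel. 12 aluminium saw teeth 12 mm high stand on the rim (radius 96 to 120 mm), one every 30 degrees, each an upright wall with a ramp behind it; the flat notches between are 18 mm wide. It starts one notch counter-clockwise from the pawl.
- pawl_hinge (a point): Middle of the pawl's level hinge pin, which lies along the stand's x axis at y = -155 mm, z = 70 mm in the stand's frame, between two blue cheeks that reach up to z = 80 mm and out to y = -173 mm and measure 28 mm over both in x.
- wheel (a joint): Wheel angle (rad): 0 in its first notch (starts within 0.03), growing counter-clockwise from above (forward). One notch back is -0.524. Turns stiffly (1 to 2 N at a post), stays where left. With the pawl down a tooth wall stops it going backward. The pawl drops home only if the wheel is within 0.04 of the notch; else it rests on a ramp or tooth until the wheel is turned on to the notch.
- pawl (a joint): Pawl angle (rad): 0 fully down in a notch, growing as the knob is tipped outward (away from the wheel's axis) and the nose rises; stop at 0.72. The nose clears the teeth above 0.3. Top-heavy, it overbalances at about 0.37: let go below that it drops to 0, above that it falls outward to 0.72 and stays there. Under 1 N at the knob tips it.
- pawl_knob (a point): Centre of the smooth, slippery red ball knob, 20 mm across, on a lever 8 mm thick, 61 mm from the hinge pin. In the stand's frame at y = -143, z = 130 mm with the pawl down, and about y = -186, z = 123 mm tipped fully out. With the pawl down its red arm, 9 mm wide, 6 mm high, runs level from the hinge inward to y = -101 mm; the nose hangs from its end.
- post0 (a point): Centre of the top of an upright steel post on the wheel, 12 mm across, rising 50 mm above the wheel's top (to 95 mm above the table), 75 mm from the axis; 60 degrees counter-clockwise from the pawl when the wheel is at 0. Turns with the wheel.
- post1 (a point): The like post, opposite the pawl when the wheel is at 0.
- post2 (a point): The like post, 60 degrees clockwise from the pawl when the wheel is at 0.
- dish: Small terracotta dish being painted, 64 mm across the rim, 40 mm high, standing loose at the middle of the wheel; origin at the centre of its underside. Must stay there.
- paint_jar: Amber paint jar, white cap, 48 mm across, 52 mm high, loose near the wheel's rim; origin at the centre of its underside. Leave alone.
- glue_bottle: White glue bottle, orange cap, 48 mm across, 125 mm high, loose; origin under its centre. Leave alone.
- brush: Purple-handled brush 180 mm long, lying loose along its x axis. Leave alone.
- nail_file: Pink emery board 175 x 20 x 5 mm, lying loose along its x axis; origin under its centre. Leave alone.
- water_cup: Clear plastic cup, 72 mm across, 85 mm high, loose; origin under its centre. Leave alone.
- glue_stick: Red glue stick standing upright, 28 mm across, 95 mm high, loose; origin under its centre. Leave alone.
Not all that is in view belongs to the job. There is more than one size of the dish; the one meant has the size given above.

How it is judged:
By the outcome, as a careful person would: the job done as asked, in the order asked, and still so for the second after the job is handed in, with the robot touching nothing.
It also fails if it takes over 64 s, if anything falls off the work surface, if the arm or the gripper's body presses on something with over 40 N, if the wrist force passes 120 N, or if a joint passes its speed limit or range.

### The arm

A 6-joint arm with a two-finger parallel gripper is mounted at the origin on the work surface. World frame = base frame: x ahead of the robot, y to its left, z up, the work surface at z = 0. Lengths are in m, angles in rad, forces in N, time in s.
With the tool pointing down it reaches from about 0.3 to 0.75 m from the base axis. Payload 8.5 kg.
Tool frame: the origin (TCP) lies midway between the tips of the shut fingers; the grasp point (between the pads) lies 19 mm behind it (manip.hold_point_z is the distance from the TCP to the grasp point, in m); z points along the fingers, y is the line along which they close (so a half turn about z gives the same grasp; the last joint's range is limited). The gripper opens to 85 mm and grips with 20 to 120 N. Pads are 22 mm wide; open, the fingers measure 114 mm over their backs; the gripper's body (76 mm by 85 mm) begins 54 mm behind the grasp point. The pads swing forward as they close: fully open they stand 13 mm farther back than shut.
Start: joints at [-1.442, 0.381, 1.297, -0, 1.464, -0.215], TCP at [0.185, -0.518, 0.231] pointing down, gripper open.
Joint ranges: [-3.11, 3.11], [-0.89, 2.33], [0.22, 2.48], [-1.42, 4.56], [0.17, 2.85], [-2.88, 2.88]. Speed limits (rad/s): [2.39, 2.39, 3.14, 3.14, 3.14, 3.14].

### API

Orientations are given as a unit quaternion [x, y, z, w].
In Python, from plant import manip gives the robot as it stands.
- The arm moves only by the tool jog_arm, never from a script. Its argument "steps" is a list of rows, each an object with "travel": the shift along the tool's x, y, z in units of 0.04 m (1.0 is 0.04 m), a list of three; "rot": the turn, a rotation vector about the tool's x, y, z in units of 0.08 rad (1.0 is 0.08 rad), a list of three. A call has 1 to 8 rows; each row shifts and turns the commanded pose from where the row before left it, along the tool's axes as they then stand; what a row does not reach is not made up. A row lasts 1/10 s, in which the tool goes at most 50 mm and 8.59 degrees, less where a joint would pass 70% of its speed; a pose out of reach is approached as far as the arm can. A call with a number of a shift or a turn outside -1 to 1 is refused whole. A call with a gripper value outside its range is refused whole. "hand" is the closure, from -1 (fully open) to 1 (shut), set as the call begins (left out, the last holds). The fingers move at their own pace and stop on an object; "squeeze" is the grip in N (left out, the last holds). Time passes only in rows, so rows that do not move let the fingers close. It gives the time, the measured TCP pose, the force, the opening and the grip force at its end, in the units of the state.
- manip.sense(): the state, without advancing time (a new reading comes with each control period).
- manip.snapshot(name): name is "scene" or "top" or "wrist"; returns a dict with "color" (384x512x3 uint8, red, green, blue), "z_map" (384x512 float32, m along the optical axis (not along the pixel's ray), 0 where there is no reading), "vertical_fov" (degrees; the focal length in pixels is half the picture's height over the tangent of half this angle, whatever the lens; pixels are square), "cx", "cy" (the principal point, pixels), "D" ([k1, k2, p1, p2, k3] as OpenCV has them; the pictures are not rectified), "world_to_cam" (4x4, takes a point from world to camera coordinates); the wrist camera has in their place "tool_from_camera" (4x4, takes a point from camera to tool coordinates, whose origin is the TCP and whose axes are the flange's). Camera axes: x right, y up, looking along -z (the intrinsics and any distortion apply to the point x, -y, -z); pixel columns grow to the right and rows downward; lengths in m; the calibration is good to about 2 mm. A picture is of the moment at which its call begins: read the wrist's pose just before it.
- manip.close_job(): hands the job in; it is judged then, once.
The state is a dict: "clock": time; "qpos": joint angles; "dq": joint speeds; "joint_efforts": joint torques, N m; "ee_pos": TCP position; "tool_rot": TCP orientation; "wrist_force": force on the tool from outside, world axes, zero at the start; "ft_torque": the same for the moment, N m; "gripper_width": finger opening in m; "grip_force": force on a finger pad.
Only numpy, scipy, OpenCV 4.12 (cv2) and the standard library are available. Lean on these libraries where they do the work, as an engineer would, in place of code of your own. Each camera call takes 0.05 s, during which the arm holds its last target. There are 200 camera calls.

## Working session

There is one attempt and no reset: what is moved stays moved. The work goes in short steps, Python scripts to look and compute and a tool call to move; the robot and the scene stay as the last step left them, time stands still between calls to the robot, and variables do not carry over. Pictures are saved under pics/ and viewed, at most 10 in all, crops included, and the job is handed in when it is done.

Besides the shell and the picture viewer there is one more tool, called as a command line: name --argument value ..., lists and objects as JSON in quotes. jog_arm: Moves the arm, as the interface text tells. Its arguments: {"type":"object","properties":{"steps":{"type":"array","items":{"type":"object","properties":{"travel":{"type":"array","items":{"type":"number","minimum":-1,"maximum":1}},"rot":{"type":"array","items":{"type":"number","minimum":-1,"maximum":1}}}}},"hand":{"type":"number"},"squeeze":{"type":"number"}},"required":["steps"]}

```bash
ls; mkdir -p pics; cat > h.py <<'E'
import numpy as np,cv2
from plant import manip
from scipy.spatial.transform import Rotation as R
def snap(n,save=None):
    s=manip.sense(); d=manip.snapshot(n)
    if save: cv2.imwrite('pics/'+save,d['color'][...,::-1])
    d['s']=s
    if n=='wrist':
        T=np.eye(4);T[:3,:3]=R.from_quat(s['tool_rot']).as_matrix();T[:3,3]=s['ee_pos']
        d['c2w']=T@np.array(d['tool_from_camera'])
    else: d['c2w']=np.linalg.inv(np.array(d['world_to_cam']))
    f=d['color'].shape[0]/2/np.tan(np.radians(d['vertical_fov'])/2)
    d['K']=np.array([[f,0,d['cx']],[0,f,d['cy']],[0,0,1.]])
    return d
def cloud(d):
    h,w=d['z_map'].shape
    u,v=np.meshgrid(np.arange(w),np.arange(h))
    p=cv2.undistortPoints(np.stack([u,v],-1).reshape(-1,1,2).astype(np.float64),d['K'],np.array(d['D'],float)).reshape(h,w,2)
    z=d['z_map'].astype(float)
    P=np.stack([p[...,0]*z,-p[...,1]*z,-z],-1)
    P=P@d['c2w'][:3,:3].T+d['c2w'][:3,3]
    P[z==0]=np.nan
    return P
E
python3 - <<'E'
from h import *
for n in ['scene','top']:
    d=snap(n,n+'0.png'); P=cloud(d); np.savez('/tmp/'+n,P=P,c=d['color']); print(n,d['c2w'].round(2).tolist())
im=np.hstack([cv2.imread('pics/scene0.png'),cv2.imread('pics/top0.png')])
s=manip.sense();print(s['clock'],s['tool_rot'],s['ee_pos'],s['wrist_force'])
E
```

```text
pics
scene [[0.16, -0.74, 0.66, 1.35], [0.99, 0.12, -0.1, -0.16], [-0.01, 0.66, 0.75, 1.02], [0.0, 0.0, 0.0, 1.0]]
top [[-0.03, 0.99, -0.16, 0.41], [-1.0, -0.03, 0.0, -0.03], [0.0, 0.16, 0.99, 1.1], [0.0, 0.0, 0.0, 1.0]]
0.1 [ 9.85262491e-01  1.71047877e-01  2.44832818e-05 -6.68626235e-04] [ 0.18534175 -0.51754225  0.23076331] [ 0.80403525  1.18559263 -0.3092037 ]
```

View pics/top0.png

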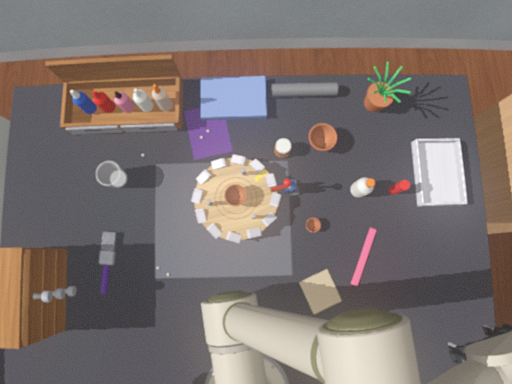

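View pics/scene0.png

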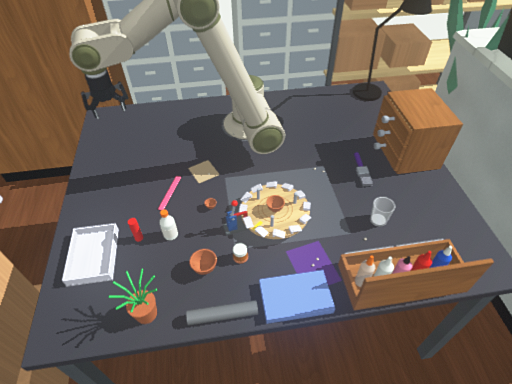

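```bash
python3 - <<'E'
from h import *
from scipy.optimize import least_squares
P=np.load('/tmp/top.npz')['P'];c=np.load('/tmp/top.npz')['c'].astype(int)
S=np.load('/tmp/scene.npz')['P'];sc=np.load('/tmp/scene.npz')['c'].astype(int)
print('px',P[199,252],P[185,288],P[177,262])
for N,Q,C in (('top',P,c),('scene',S,sc)):
    r,g,b=C[...,0],C[...,1],C[...,2]
    ctr0=P[199,236,:2]
    near=np.hypot(Q[...,0]-ctr0[0],Q[...,1]-ctr0[1])<.2
    m=near&(r>130)&(g<60)&(b<60)&(Q[...,2]>.06); print(N,'red',m.sum(),np.nanmedian(Q[m],0)); print(Q[m][:40].round(3).tolist())
    y=near&(r>170)&(g>150)&(b<90); print('yellow',y.sum(),np.nanmedian(Q[y],0))
    bl=near&(b>90)&(r<70)&(g<100)&(Q[...,2]>.03);print('blue',bl.sum(),np.nanmedian(Q[bl],0),Q[bl].max(0),Q[bl].min(0))
    w=near&(abs(Q[...,2]-.045)<.006)&(r>g+20)&(g>b+20)&(r>120)
    pts=Q[w]
    print('wheel',len(pts),np.median(pts,0),pts.min(0),pts.max(0))
    h=near&(Q[...,2]>.075)&(Q[...,2]<.105)&~(r>g+40)&~(b>r+30)
    print('posts',Q[h].round(3).tolist())
    t=near&(Q[...,2]>.05)&(Q[...,2]<.064)&(abs(r-b)<40)&(r>150); 
    f=least_squares(lambda x:np.hypot(Q[t][:,0]-x[0],Q[t][:,1]-x[1])-.108,list(ctr0),loss='soft_l1',f_scale=.01)
    print('teeth circle',t.sum(),f.x)
E
```

```text
px [ 0.54874275 -0.03071138  0.04742035] [ 0.57136201 -0.12623894  0.13601658] [ 0.61274214 -0.06127655  0.04303539]
top red 0 [nan nan nan]
[]
yellow 1 [ 0.62658124 -0.06738524  0.04669602]
  return np.nanmean(a, axis, out=out, keepdims=keepdims)
Traceback (most recent call last):
ValueError: zero-size array to reduction operation maximum which has no identity
```

```bash
python3 - <<'E'
from h import *
from scipy.optimize import least_squares
ctr0=np.array([.55,.01])
for N in ('top','scene'):
    z=np.load(f'/tmp/{N}.npz');Q=z['P'];C=z['c'].astype(np.uint8)
    H=cv2.cvtColor(C,cv2.COLOR_RGB2HSV).astype(int)
    near=np.hypot(Q[...,0]-ctr0[0],Q[...,1]-ctr0[1])<.22
    hh,s,v=H[...,0],H[...,1],H[...,2]
    red=near&((hh<5)|(hh>172))&(s>170)&(v>90)&(Q[...,2]>.06)
    print(N,'red',red.sum(),np.c_[Q[red].round(3),C[red]].tolist()[:30])
    y=near&(hh>23)&(hh<33)&(s>150)&(v>120); print('yellow',y.sum(),Q[y].round(3).tolist()[:20])
    bl=near&(hh>100)&(hh<125)&(s>130)&(Q[...,2]>.02);print('blue',bl.sum(),Q[bl].round(3).tolist()[:30])
    t=near&(s<60)&(v>150)&(Q[...,2]>.045)&(Q[...,2]<.065)
    f=least_squares(lambda x:np.hypot(Q[t][:,0]-x[0],Q[t][:,1]-x[1])-.108,ctr0,loss='soft_l1',f_scale=.01)
    print('teeth',t.sum(),f.x)
    w=near&(hh>8)&(hh<25)&(s>60)&(abs(Q[...,2]-.045)<.006)
    (cx,cy),rr=cv2.minEnclosingCircle(Q[w][:,:2].astype(np.float32));print('wheel',cx,cy,rr)
    p=near&(Q[...,2]>.075)&(Q[...,2]<.105)&(s<110)
    print('posts',Q[p].round(3).tolist()[:25])
E
```

```text
top red 2 [[0.584, -0.127, 0.138, 213.0, 80.0, 70.0], [0.574, -0.126, 0.138, 205.0, 74.0, 66.0]]
yellow 0 []
blue 0 []
teeth 1618 [0.55599353 0.01343619]
wheel 0.5539522171020508 0.015719763934612274 0.1198180690407753
posts [[0.63, -0.005, 0.092], [0.629, -0.008, 0.098], [0.629, -0.011, 0.097], [0.626, -0.005, 0.097], [0.627, -0.008, 0.095], [0.627, -0.011, 0.092], [0.625, -0.014, 0.099], [0.624, -0.005, 0.095], [0.623, -0.008, 0.096], [0.624, -0.011, 0.094], [0.623, -0.013, 0.096], [0.62, -0.005, 0.098], [0.621, -0.008, 0.094], [0.621, -0.011, 0.095], [0.621, -0.013, 0.093], [0.621, -0.005, 0.08], [0.62, -0.008, 0.085], [0.619, -0.01, 0.092], [0.62, -0.013, 0.084], [0.619, -0.01, 0.075], [0.597, -0.14, 0.085], [0.598, -0.144, 0.08], [0.595, -0.138, 0.078], [0.594, -0.14, 0.085], [0.592, -0.141, 0.081]]
scene red 43 [[0.579, -0.128, 0.14, 243.0, 58.0, 52.0], [0.58, -0.124, 0.139, 255.0, 65.0, 59.0], [0.581, -0.121, 0.141, 255.0, 75.0, 70.0], [0.577, -0.118, 0.136, 255.0, 80.0, 75.0], [0.582, -0.131, 0.138, 193.0, 54.0, 51.0], [0.584, -0.128, 0.14, 240.0, 59.0, 55.0], [0.584, -0.125,
[... 2205 characters left out ...]
0.081]]
teeth 943 [0.55910825 0.01191674]
wheel 0.5555795431137085 0.016229752451181412 0.12058021128177643
posts [[0.493, -0.033, 0.094], [0.495, -0.03, 0.095], [0.5, -0.038, 0.096], [0.502, -0.035, 0.098], [0.5, -0.031, 0.095], [0.502, -0.038, 0.093], [0.503, -0.035, 0.095], [0.504, -0.031, 0.094], [0.503, -0.038, 0.089], [0.502, -0.035, 0.088], [0.502, -0.031, 0.087], [0.502, -0.038, 0.084], [0.505, -0.035, 0.087], [0.505, -0.032, 0.086], [0.532, 0.09, 0.093], [0.535, 0.092, 0.095], [0.501, -0.038, 0.077], [0.505, -0.035, 0.08], [0.501, -0.031, 0.076], [0.539, 0.084, 0.097], [0.542, 0.087, 0.099], [0.539, 0.091, 0.095], [0.539, 0.095, 0.095], [0.506, -0.035, 0.076], [0.541, 0.084, 0.094]]
```

jog_arm --hand 1 --steps '[{"travel":[0,0,-0.6],"rot":[0,0,0.84]},{"travel":[0,0,-0.6],"rot":[0,0,0.84]},{"travel":[0.6,-0.5,0]},{"travel":[0.75,-0.57,0]},{"travel":[0.75,-0.57,0]},{"travel":[0.75,-0.57,0]},{"travel":[0.75,-0.57,0]},{"travel":[0.75,-0.57,0]}]'

```text
invalid input at $.steps[2]: expected keys travel, rot
```

jog_arm --steps '[{"travel":[0.75,-0.57,0]},{"travel":[0.75,-0.57,0]},{"travel":[0.75,-0.57,0]},{"travel":[0.75,-0.57,0]},{"travel":[0.75,-0.57,0]},{"travel":[0.75,-0.57,0]},{},{}]'

```text
invalid input at $.steps[0]: expected keys travel, rot
```

jog_arm --hand 1 --steps '[{"travel":[0,0,-0.6],"rot":[0,0,0.84]},{"travel":[0,0,-0.6],"rot":[0,0,0.84]},{"travel":[0.6,-0.5,0],"rot":[0,0,0]},{"travel":[0.75,-0.57,0],"rot":[0,0,0]},{"travel":[0.75,-0.57,0],"rot":[0,0,0]},{"travel":[0.75,-0.57,0],"rot":[0,0,0]},{"travel":[0.75,-0.57,0],"rot":[0,0,0]},{"travel":[0.75,-0.57,0],"rot":[0,0,0]}]'

```text
clock: 0.9
ee_pos: [0.3284, -0.3492, 0.2791]
tool_rot: [0.995, 0.104, -0.0, -0.0]
wrist_force: [0.8, -0.6, 0.4]
gripper_width: 0.0
grip_force: 0.0
```

jog_arm --steps '[{"travel":[0.75,-0.57,0],"rot":[0,0,0]},{"travel":[0.75,-0.57,0],"rot":[0,0,0]},{"travel":[0.75,-0.57,0],"rot":[0,0,0]},{"travel":[0.75,-0.57,0],"rot":[0,0,0]},{"travel":[0.75,-0.57,0],"rot":[0,0,0]},{"travel":[0.75,-0.57,0],"rot":[0,0,0]},{"travel":[0,0,0],"rot":[0,0,0]},{"travel":[0,0,0],"rot":[0,0,0]}]'

```text
clock: 1.7
ee_pos: [0.4754, -0.1789, 0.279]
tool_rot: [0.994, 0.105, -0.0, -0.0]
wrist_force: [0.0, -0.8, 0.2]
gripper_width: -0.0002
grip_force: 0.0
```

```bash
python3 - <<'E'
from h import *
d=snap('wrist','w1.png'); P=cloud(d); np.savez('/tmp/w1',P=P,c=d['color'])
s=manip.sense();print(s['clock'],s['tool_rot'],s['ee_pos'],s['wrist_force'],np.array(d['tool_from_camera']).round(3).tolist())
E
```

```text
1.75 [ 9.94513245e-01  1.04610008e-01 -3.78433748e-04 -8.84412993e-05] [ 0.47506729 -0.17952199  0.27905063] [-0.08610002 -0.43715803 -0.59174921] [[-0.001, 0.964, 0.266, 0.066], [1.0, 0.001, -0.0, -0.001], [-0.0, 0.266, -0.964, -0.142], [0.0, 0.0, 0.0, 1.0]]
```

View pics/w1.png

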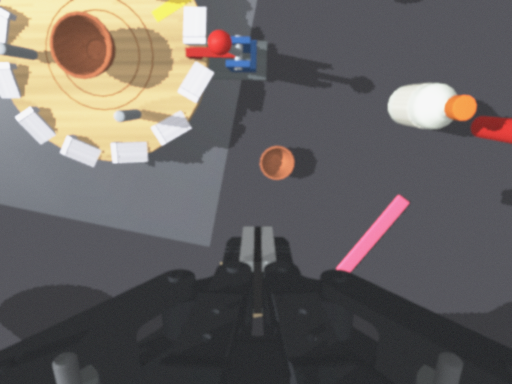

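jog_arm --steps '[{"travel":[0,-0.7,-0.4],"rot":[0,0,0]},{"travel":[0,-0.7,-0.4],"rot":[0,0,0]},{"travel":[0,-0.7,-0.4],"rot":[0,0,0]},{"travel":[0,-0.7,0],"rot":[0,0,0]},{"travel":[0,-0.4,0],"rot":[0,0,0]},{"travel":[0,0,0],"rot":[0,0,0]},{"travel":[0,0,0],"rot":[0,0,0]}]'

```text
clock: 2.45
ee_pos: [0.4488, -0.055, 0.327]
tool_rot: [0.995, 0.104, -0.0, 0.0]
wrist_force: [0.2, 0.1, 1.1]
gripper_width: -0.0
grip_force: 0.0
```

```bash
cat > seg.py <<'E'
from h import *
from scipy.optimize import least_squares
def fit(P,C,c0=np.array([.555,.014])):
    H=cv2.cvtColor(C,cv2.COLOR_RGB2HSV).astype(int);h,s,v=H[...,0],H[...,1],H[...,2]
    r=np.hypot(P[...,0]-c0[0],P[...,1]-c0[1]);z=P[...,2];o={}
    p=(r>.06)&(r<.092)&(z>.088)&(z<.102)&(s<110)
    n,l=cv2.connectedComponents(p.astype(np.uint8))
    o['posts']=[(np.median(P[l==i],0).round(4).tolist(),int((l==i).sum())) for i in range(1,n) if (l==i).sum()>12]
    red=(r<.24)&(r>.1)&((h<8)|(h>172))&(s>150)&(z>.11)
    if red.sum()>8:
        q=P[red]; f=least_squares(lambda x:np.linalg.norm(q-x,axis=1)-.010,q.mean(0)-[0,0,.008],loss='soft_l1',f_scale=.003)
        o['knob']=(f.x.round(4).tolist(),int(red.sum()))
    y=(r<.13)&(r>.09)&(h>22)&(h<34)&(s>140)&(abs(z-.045)<.01); o['yellow']=(P[y].mean(0).round(4).tolist(),int(y.sum()))
    t=(r>.09)&(r<.125)&(s<60)&(v>140)&(z>.05)&(z<.065)
    bl=(r>.12)&(r<.2)&(h>100)&(h<125)&(s>130)&(z>.075)&(z<.087);o['blue']=(P[bl].mean(0).round(4).tolist(),int(bl.sum()))
    return o
E
python3 - <<'E'
from seg import *
d=snap('wrist','w2.png'); P=cloud(d); np.savez('/tmp/w2',P=P,c=d['color'])
s=d['s'];print(s['clock'],s['ee_pos'])
for k,v in fit(P,d['color']).items():print(k,v)
E
```

```text
2.45 [ 0.44875962 -0.05496952  0.32702309]
posts [([0.5364, 0.0887, 0.094], 113), ([0.4956, -0.0333, 0.0945], 87)]
knob ([0.5783, -0.1242, 0.1294], 319)
yellow ([0.6235, -0.0638, 0.0453], 144)
blue ([0.57, -0.1378, 0.0793], 118)
```

View pics/w2.png

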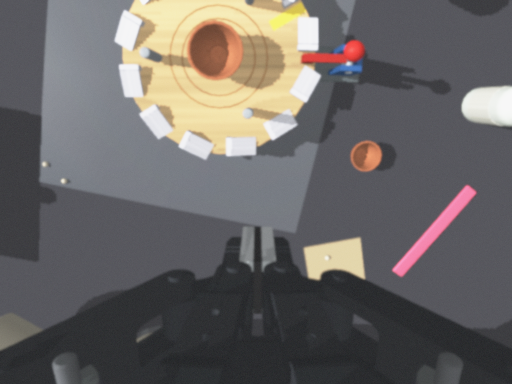

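jog_arm --steps '[{"travel":[0.9,0.4,0.5],"rot":[0,0,0]},{"travel":[0.9,0.4,0.5],"rot":[0,0,0]},{"travel":[0.9,0.4,0.5],"rot":[0,0,0]},{"travel":[0.1,0.1,0.9],"rot":[0,0,0]},{"travel":[0,0,0.9],"rot":[0,0,0]},{"travel":[0,0,0.9],"rot":[0,0,0]},{"travel":[0,0,0.8],"rot":[0,0,0]},{"travel":[0,0,0.3],"rot":[0,0,0]}]'

```text
clock: 3.3
ee_pos: [0.5679, -0.0825, 0.1118]
tool_rot: [0.995, 0.104, -0.003, -0.001]
wrist_force: [0.0, 0.5, 0.2]
gripper_width: -0.0
grip_force: 0.0
```

jog_arm --steps '[{"travel":[0,0.1,0],"rot":[0,0,0]},{"travel":[0,0.1,0],"rot":[0,0,0]},{"travel":[0,0.1,0],"rot":[0,0,0]},{"travel":[0,0.1,0],"rot":[0,0,0]},{"travel":[0,0.1,0],"rot":[0,0,0]},{"travel":[0,0.1,0],"rot":[0,0,0]},{"travel":[0,0.1,0],"rot":[0,0,0]},{"travel":[0,0.1,0],"rot":[0,0,0]}]'

```text
clock: 4.1
ee_pos: [0.5759, -0.1133, 0.1154]
tool_rot: [0.995, 0.105, 0.0, 0.0]
wrist_force: [-0.2, 0.9, -0.6]
gripper_width: 0.0001
grip_force: 0.1
```

jog_arm --steps '[{"travel":[0,0.1,0],"rot":[0,0,0]},{"travel":[0,0.1,0],"rot":[0,0,0]},{"travel":[0,0.1,0],"rot":[0,0,0]},{"travel":[0,0.1,0],"rot":[0,0,0]},{"travel":[0,0.1,0],"rot":[0,0,0]},{"travel":[0,0.1,0],"rot":[0,0,0]},{"travel":[0,0,0],"rot":[0,0,0]},{"travel":[0,0,0],"rot":[0,0,0]}]'

```text
clock: 4.9
ee_pos: [0.5807, -0.1365, 0.1153]
tool_rot: [0.995, 0.104, -0.0, -0.0]
wrist_force: [0.1, 0.4, 0.2]
gripper_width: 0.0003
grip_force: 0.0
```

```bash
python3 - <<'E'
from seg import *
d=snap('scene'); P=cloud(d); o=fit(P,d['color']);print(d['s']['ee_pos'],o.get('knob'))
w=snap('wrist');P=cloud(w);print(fit(P,w['color']).get('knob'))
a=cv2.resize(d['color'][150:270,180:340],None,fx=2.5,fy=2.5);b=w['color'][:300,:390]
cv2.imwrite('pics/k1.png',np.hstack([a,b])[...,::-1])
E
```

```text
[ 0.58071845 -0.13648569  0.11528761] ([0.5905, -0.1669, 0.1227], 23)
([0.5859, -0.1657, 0.1225], 1406)
```

View pics/k1.png

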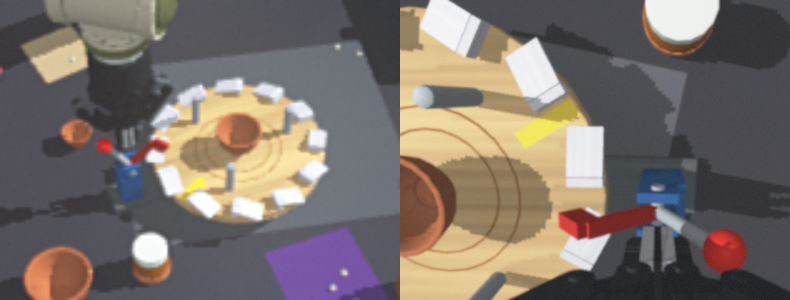

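jog_arm --steps '[{"travel":[0,-0.1,-0.7],"rot":[0,0,0]},{"travel":[0,0,-0.9],"rot":[0,0,0]},{"travel":[0,0,-0.5],"rot":[0,0,0]},{"travel":[-0.1,-0.9,0],"rot":[0,0,0]},{"travel":[-0.2,-1,0],"rot":[0,0,0]},{"travel":[-0.2,-1,0],"rot":[0,0,0]},{"travel":[-0.21,-1,0],"rot":[0,0,0]},{"travel":[0,-1,0],"rot":[0,0,0]}]'

```text
clock: 5.8
ee_pos: [0.51, 0.0547, 0.1995]
tool_rot: [0.995, 0.104, -0.0, -0.0]
wrist_force: [0.6, 0.9, -0.3]
gripper_width: -0.0001
grip_force: 0.0
```

jog_arm --steps '[{"travel":[0,-0.6,0],"rot":[0,0,0]},{"travel":[0,0,0.5],"rot":[0,0,0]},{"travel":[0,0,0],"rot":[0,0,0]}]'

```text
clock: 6.1
ee_pos: [0.5052, 0.0776, 0.1778]
tool_rot: [0.994, 0.105, -0.002, -0.0]
wrist_force: [-0.8, -0.4, -0.4]
gripper_width: -0.0002
grip_force: 0.0
```

```bash
python3 - <<'E'
from seg import *
d=snap('wrist'); P=cloud(d); o=fit(P,d['color']);print(d['s']['ee_pos'],d['s']['tool_rot'],o)
t=snap('top'); print(fit(cloud(t),t['color']))
E
```

```text
[0.50517479 0.07755177 0.17782783] [ 9.94443001e-01  1.05261243e-01 -1.75617828e-03 -3.24540581e-04] {'posts': [([0.6223, -0.006, 0.0941], 313), ([0.5374, 0.09, 0.0942], 231), ([0.4968, -0.0313, 0.094], 214)], 'yellow': ([0.6216, -0.0628, 0.0453], 393), 'blue': ([nan, nan, nan], 0)}
{'posts': [([0.6232, -0.0081, 0.0966], 17), ([0.4971, -0.0349, 0.0955], 16)], 'knob': ([0.5882, -0.1654, 0.1241], 28), 'yellow': ([nan, nan, nan], 0), 'blue': ([nan, nan, nan], 0)}seg.py:15: RuntimeWarning: Mean of empty slice.
  bl=(r>.12)&(r<.2)&(h>100)&(h<125)&(s>130)&(z>.075)&(z<.087);o['blue']=(P[bl].mean(0).round(4).tolist(),int(bl.sum()))
  ret = um.true_divide(
seg.py:13: RuntimeWarning: Mean of empty slice.
  y=(r<.13)&(r>.09)&(h>22)&(h<34)&(s>140)&(abs(z-.045)<.01); o['yellow']=(P[y].mean(0).round(4).tolist(),int(y.sum()))
```

jog_arm --steps '[{"travel":[0,0,0.9],"rot":[0,0,0]},{"travel":[0,0,0.9],"rot":[0,0,0]},{"travel":[0,0,0.8],"rot":[0,0,0]},{"travel":[0.1,0,0],"rot":[0,0,0]},{"travel":[0.1,0,0],"rot":[0,0,0]},{"travel":[0.1,0,0],"rot":[0,0,0]},{"travel":[0.07,0,0],"rot":[0,0,0]},{"travel":[0.07,0,0],"rot":[0,0,0]}]'

```text
clock: 7.0
ee_pos: [0.5242, 0.0804, 0.0764]
tool_rot: [0.995, 0.105, 0.001, 0.0]
wrist_force: [-2.5, 0.1, 1.2]
gripper_width: -0.0
grip_force: 0.8
```

jog_arm --steps '[{"travel":[0.1,0,0],"rot":[0,0,0]},{"travel":[0.1,0,0],"rot":[0,0,0]},{"travel":[0.1,0,0],"rot":[0,0,0]},{"travel":[0.1,0,0],"rot":[0,0,0]},{"travel":[0.1,0,0],"rot":[0,0,0]},{"travel":[0.1,0,0],"rot":[0,0,0]},{"travel":[0.1,0,0],"rot":[0,0,0]},{"travel":[0.08,0,0],"rot":[0,0,0]}]'

```text
clock: 7.8
ee_pos: [0.5544, 0.0869, 0.0752]
tool_rot: [0.995, 0.104, -0.0, 0.0]
wrist_force: [-1.4, -2.1, 0.5]
gripper_width: 0.0001
grip_force: 1.0
```

```bash
python3 -W ignore - <<'E'
from seg import *
d=snap('wrist'); P=cloud(d); o=fit(P,d['color']);print(d['s']['ee_pos'],d['s']['wrist_force'],o)
t=snap('top'); print(fit(cloud(t),t['color']))
t=snap('scene'); print(fit(cloud(t),t['color']))
E
```

```text
[0.55443315 0.08686778 0.07523958] [-1.38855224 -2.10127942  0.46964278] {'posts': [([0.5644, 0.0898, 0.0945], 1575)], 'yellow': ([nan, nan, nan], 0), 'blue': ([nan, nan, nan], 0)}
{'posts': [([0.6073, -0.0378, 0.0962], 16), ([0.4803, -0.0048, 0.0946], 15)], 'knob': ([0.5866, -0.1647, 0.1239], 26), 'yellow': ([0.5799, -0.0781, 0.0482], 4), 'blue': ([nan, nan, nan], 0)}
{'posts': [([0.5675, 0.0875, 0.095], 30), ([0.6105, -0.0361, 0.0964], 15)], 'knob': ([0.5885, -0.1672, 0.1242], 24), 'yellow': ([0.5786, -0.0871, 0.0464], 9), 'blue': ([0.592, -0.1367, 0.0803], 12)}
```

jog_arm --steps '[{"travel":[-0.15,0,0],"rot":[0,0,0]},{"travel":[-0.2,0,-0.5],"rot":[0,0,0]},{"travel":[-0.6,0,-1],"rot":[0,0,0]},{"travel":[-0.6,0.6,-1],"rot":[0,0,0]},{"travel":[-0.6,0.8,-0.8],"rot":[0,0,0]},{"travel":[0,0.6,0],"rot":[0,0,0]},{"travel":[0,0,0],"rot":[0,0,0]},{"travel":[0,0,0],"rot":[0,0,0]}]'

```text
clock: 8.75
ee_pos: [0.4875, -0.007, 0.2045]
tool_rot: [0.995, 0.104, -0.0, -0.0]
wrist_force: [-0.5, 0.7, 0.2]
gripper_width: -0.0002
grip_force: 0.0
```

```bash
python3 -W ignore - <<'E'
from seg import *
d=snap('wrist','w3.png'); P=cloud(d); o=fit(P,d['color'],np.array([.5522,.0176]));print(d['s']['ee_pos'],o)
for k,p in [('post',q[0]) for q in o['posts']]+[('knob',o['knob'][0]),('yel',o['yellow'][0])]:
    r=np.array(p[:2])-[.5522,.0176];print(k,np.hypot(*r),np.degrees(np.arctan2(r[1],r[0])))
E
```

```text
[ 0.4874662  -0.00697046  0.20445611] {'posts': [([0.6046, -0.0355, 0.0942], 241), ([0.5703, 0.0883, 0.0943], 242), ([0.4806, -0.0035, 0.0943], 176)], 'knob': ([0.586, -0.1659, 0.1229], 328), 'yellow': ([0.5797, -0.0831, 0.0454], 395), 'blue': ([0.5799, -0.1349, 0.0794], 436)}
post 0.07460140749342467 -45.38015599161068
post 0.07298013428324177 75.6400550071533
post 0.07464428980169882 -163.58013756578012
knob 0.18658695024036379 -79.56331936397713
yel 0.10438745135312001 -74.72562544839379
```

View pics/w3.png

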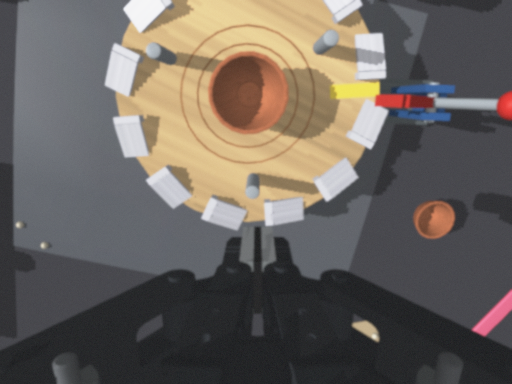

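jog_arm --steps '[{"travel":[0.3,-0.65,0],"rot":[0,0,0]},{"travel":[0.6,-0.65,0],"rot":[0,0,0]},{"travel":[0.6,-0.65,0.24],"rot":[0,0,0]},{"travel":[0.2,0,1],"rot":[0,0,0]},{"travel":[0,0,1],"rot":[0,0,0]},{"travel":[0,0,1],"rot":[0,0,0]},{"travel":[0.1,0,0],"rot":[0,0,0]},{"travel":[0,0,0],"rot":[0,0,0]}]'

```text
clock: 9.6
ee_pos: [0.5427, 0.085, 0.0756]
tool_rot: [0.994, 0.105, -0.0, -0.0]
wrist_force: [-0.3, -0.3, 1.0]
gripper_width: 0.0002
grip_force: 0.0
```

jog_arm --steps '[{"travel":[0.1,0,0],"rot":[0,0,0]},{"travel":[0.1,0,0],"rot":[0,0,0]},{"travel":[0.08,0,0],"rot":[0,0,0]},{"travel":[0.06,0,0],"rot":[0,0,0]},{"travel":[0,0,0],"rot":[0,0,0]},{"travel":[0,0,0],"rot":[0,0,0]}]'

```text
clock: 10.2
ee_pos: [0.5554, 0.087, 0.0752]
tool_rot: [0.995, 0.104, 0.0, -0.0]
wrist_force: [-0.4, -0.9, -0.8]
gripper_width: 0.0001
grip_force: 0.0
```

jog_arm --steps '[{"travel":[0.04,0,0],"rot":[0,0,0]},{"travel":[0.04,0,0],"rot":[0,0,0]},{"travel":[0.03,0,0],"rot":[0,0,0]},{"travel":[0,0,0],"rot":[0,0,0]},{"travel":[0,0,0],"rot":[0,0,0]}]'

```text
clock: 10.7
ee_pos: [0.5598, 0.088, 0.075]
tool_rot: [0.995, 0.104, 0.0, -0.0]
wrist_force: [-1.2, -0.9, -0.3]
gripper_width: -0.0001
grip_force: 0.4
```

jog_arm --steps '[{"travel":[-0.15,0,0],"rot":[0,0,0]},{"travel":[-0.2,0,-0.5],"rot":[0,0,0]},{"travel":[-0.6,0,-1],"rot":[0,0,0]},{"travel":[-0.6,0.6,-1],"rot":[0,0,0]},{"travel":[-0.6,0.8,-0.8],"rot":[0,0,0]},{"travel":[0,0.6,0],"rot":[0,0,0]},{"travel":[0,0,0],"rot":[0,0,0]},{"travel":[0,0,0],"rot":[0,0,0]}]'

```text
clock: 11.5
ee_pos: [0.4932, -0.0059, 0.2042]
tool_rot: [0.995, 0.104, -0.0, -0.0]
wrist_force: [-1.3, -0.3, -0.5]
gripper_width: -0.0001
grip_force: 0.0
```

```bash
python3 -W ignore - <<'E'
from seg import *
d=snap('wrist','w4.png'); P=cloud(d); c=np.array([.5518,.0164]);o=fit(P,d['color'],c);print(d['s']['ee_pos'],o)
pp=np.array([q[0][:2] for q in o['posts']]);print(pp.mean(0)); c=pp.mean(0) if len(pp)==3 else c
for k,p in [('post',q[0]) for q in o['posts']]+[('knob',o['knob'][0]),('blue',o['blue'][0]),('yel',o['yellow'][0])]:
    r=np.array(p[:2])-c;print(k,np.hypot(*r),np.degrees(np.arctan2(r[1],r[0])))
cv2.imwrite('pics/w4c.png',cv2.resize(d['color'][20:220,220:512],None,fx=2.5,fy=2.5,interpolation=2)[...,::-1])
E
```

```text
[ 0.49315435 -0.00588817  0.20420919] {'posts': [([0.5754, 0.0866, 0.0941], 235), ([0.6008, -0.0389, 0.0941], 232), ([0.4793, 0.0018, 0.0941], 174)], 'knob': ([0.5859, -0.1659, 0.1228], 365), 'yellow': ([0.5722, -0.0844, 0.0453], 348), 'blue': ([0.5798, -0.1354, 0.0794], 415)}
[0.55183333 0.0165    ]
post 0.0739553769362159 71.41805548601788
post 0.07393845037897696 -48.52734318569883
post 0.07400793501000047 -168.54329833849178
knob 0.18555402926850653 -79.42081051738639
blue 0.15445304932064124 -79.56796496215883
yel 0.10293498487448818 -78.58818259422551
```

View pics/w4c.png

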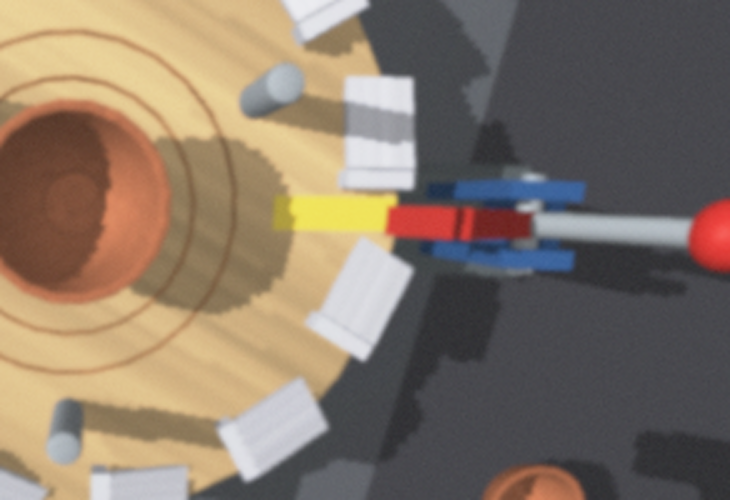

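jog_arm --steps '[{"travel":[0.3,0.8,0],"rot":[0,0,0]},{"travel":[0.3,1,0],"rot":[0,0,0]},{"travel":[0.3,1,0],"rot":[0,0,0]},{"travel":[0.3,1,0],"rot":[0,0,0]},{"travel":[0.23,1,0],"rot":[0,0,0]},{"travel":[0,0.6,0],"rot":[0,0,0]},{"travel":[0,0,0.5],"rot":[0,0,0]},{"travel":[0,0,0.9],"rot":[0,0,0]}]'

```text
clock: 12.35
ee_pos: [0.5956, -0.2054, 0.1488]
tool_rot: [0.995, 0.105, 0.002, 0.001]
wrist_force: [0.2, -0.8, -0.3]
gripper_width: 0.0001
grip_force: 0.0
```

jog_arm --steps '[{"travel":[0,0,0.9],"rot":[0,0,0]},{"travel":[0,0,0],"rot":[0,0,0]}]'

```text
clock: 12.55
ee_pos: [0.5924, -0.203, 0.1072]
tool_rot: [0.994, 0.105, -0.004, -0.003]
wrist_force: [-0.5, -0.2, -0.2]
gripper_width: -0.0001
grip_force: 0.0
```

jog_arm --steps '[{"travel":[0,-0.1,0],"rot":[0,0,0]},{"travel":[0,-0.1,0],"rot":[0,0,0]},{"travel":[0,-0.1,0],"rot":[0,0,0]},{"travel":[0,-0.1,0],"rot":[0,0,0]},{"travel":[0,-0.1,0],"rot":[0,0,0]},{"travel":[0,-0.1,0],"rot":[0,0,0]},{"travel":[0,-0.1,0],"rot":[0,0,0]},{"travel":[0,-0.1,0],"rot":[0,0,0]}]'

```text
clock: 13.35
ee_pos: [0.5876, -0.1738, 0.1125]
tool_rot: [0.995, 0.104, -0.0, -0.0]
wrist_force: [-0.1, 0.0, 0.3]
gripper_width: -0.0002
grip_force: 0.1
```

jog_arm --steps '[{"travel":[0,-0.08,0],"rot":[0,0,0]},{"travel":[0,-0.08,0],"rot":[0,0,0]},{"travel":[0,-0.08,0],"rot":[0,0,0]},{"travel":[0,0,0],"rot":[0,0,0]},{"travel":[0,0,0],"rot":[0,0,0]},{"travel":[0,0,0],"rot":[0,0,0]}]'

```text
clock: 13.95
ee_pos: [0.5857, -0.1648, 0.1124]
tool_rot: [0.995, 0.104, 0.0, 0.0]
wrist_force: [0.3, 0.5, -0.5]
gripper_width: 0.0001
grip_force: 0.0
```

```bash
python3 -W ignore - <<'E'
from seg import *
for n in ('scene','wrist'):
    d=snap(n); print(d['s']['ee_pos'],fit(cloud(d),d['color']).get('knob'))
E
```

```text
[ 0.58574605 -0.16479959  0.11243252] ([0.5812, -0.1242, 0.1308], 26)
[ 0.58574247 -0.16483919  0.11242509] ([0.5782, -0.1237, 0.1295], 1496)
```

jog_arm --steps '[{"travel":[0,0.3,0],"rot":[0,0,0]},{"travel":[0,0.3,-0.5],"rot":[0,0,0]},{"travel":[-0.3,0,-1],"rot":[0,0,0]},{"travel":[-0.8,0,-1],"rot":[0,0,0]},{"travel":[-0.9,0,-1],"rot":[0,0,0]},{"travel":[-0.9,-1,-0.5],"rot":[0,0,0]},{"travel":[0,-1,0],"rot":[0,0,0]},{"travel":[0,-1,0],"rot":[0,0,0]}]'

```text
clock: 14.85
ee_pos: [0.4604, -0.0984, 0.267]
tool_rot: [0.995, 0.103, 0.001, 0.001]
wrist_force: [1.2, 0.0, 0.0]
gripper_width: -0.0
grip_force: 0.0
```

jog_arm --steps '[{"travel":[0,-0.5,0],"rot":[0,0,0]},{"travel":[0,0,0],"rot":[0,0,0]},{"travel":[0,0,0],"rot":[0,0,0]}]'

```text
clock: 15.15
ee_pos: [0.4574, -0.0795, 0.2663]
tool_rot: [0.995, 0.105, 0.0, 0.0]
wrist_force: [-0.2, -0.8, 0.4]
gripper_width: -0.0
grip_force: 0.0
```

```bash
python3 -W ignore - <<'E'
from seg import *
d=snap('wrist','w5.png'); o=fit(cloud(d),d['color']);print(d['s']['ee_pos'],o)
E
```

```text
[ 0.45740713 -0.07949417  0.26631218] {'posts': [([0.5744, 0.0855, 0.0942], 150), ([0.5995, -0.0403, 0.0941], 131), ([0.4786, 0.0013, 0.0941], 128)], 'knob': ([0.5782, -0.124, 0.1294], 484), 'yellow': ([0.5712, -0.082, 0.045], 17), 'blue': ([0.5691, -0.1378, 0.0795], 164)}
```

View pics/w5.png

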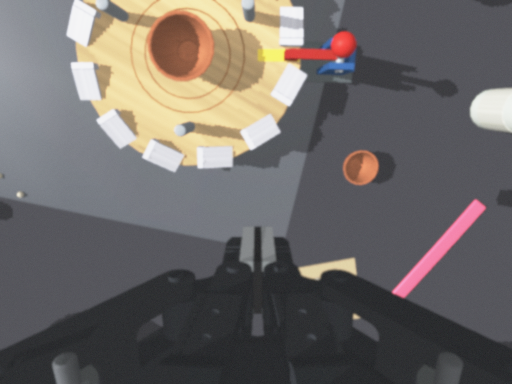

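The pawl arm at (315,54) now lies level over the yellow notch at (272,56). The knob is back at its starting height and the dish is still central, so I'm handing in.

```bash
python3 -c "
from plant import manip
print(manip.close_job())"
```

```text
the job is handed in; nothing more can be done
None
```

The pawl was tipped out, the wheel pushed back one notch by a post, and the pawl dropped fully into the yellow-marked notch; nothing else was touched, and the job was handed in at about 15 s (no verdict was returned).

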